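Seat the centring board on its hidden pin and hold it down

ROBOT

A 6-joint arm with a two-finger parallel gripper is mounted at the origin on the work surface. World frame = base frame: x ahead of the robot, y to its left, z up, the work surface at z = 0. Lengths are in m, angles in degrees, forces in N, time in s.
With the tool pointing down it reaches from about 0.4 to 0.825 m from the base axis. Payload 7 kg.
Tool frame: the origin (TCP) lies midway between the tips of the shut fingers; the grasp point (between the pads) lies 19 mm behind it; z points along the fingers, y is the line along which they close (so a half turn about z gives the same grasp; the last joint's range is limited). The gripper opens to 88 mm and grips with 3 to 60 N. Pads are 19 mm wide; open, the fingers measure 130 mm over their backs; the gripper's body (78 mm by 193 mm) begins 47 mm behind the grasp point.
Start: joints at [-52.076, 20.546, 0.682, 0, -70.136, -16.507], TCP at [0.246, -0.628, 0.227] pointing down, gripper open.
Joint ranges: [-176.03, 176.03], [-82.01, 121.73], [-58.28, 71.71], [-173.87, 95.51], [-174.79, -0.11], [-173.66, 173.66]. Speed limits (degrees/s): [136.94, 136.94, 172.46, 180, 180, 180].

INTERFACE

Orientations are given as [roll, pitch, yaw] about the fixed x, y, z axes, in that order (R = Rz(yaw) Ry(pitch) Rx(roll)).
In Python, from plant import ctrl gives the robot as it stands. The module is installed in compiled form; this text tells all that it offers.
- The arm moves only by the tool send_rows, never from a script. Its argument "plan" is a list that holds one entry, the list of rows, each a list of 6 numbers: the shift along the tool's x, y, z in shares of 75 cm (1.0 is 75 cm), then the turn, a rotation vector about the tool's x, y, z in a scale on which 1.0 is 90 degrees. A call has 1 to 8 rows; each row is the pose to reach, as a shift and turn from the pose commanded when the call began, along the tool's axes at that moment; what a row does not reach only later rows make up. A row lasts 1/12 s, in which the tool goes at most 41.7 mm and 7.16 degrees, less where a joint would pass 70% of its speed; a pose out of reach is approached as far as the arm can. No shift or turn number may pass 1 either way. A call with a gripper value outside its range is refused whole. "fingers" is the opening, from 0 (shut) to 1 (fully open), set as the call begins (left out, the last holds). The fingers move at their own pace and stop on an object; the grip force is fixed at half the most. Time passes only in rows, so rows that repeat a pose let the fingers close. It gives the time, the measured TCP pose, the force, the opening and the grip force at its end, in the units of the state.
- ctrl.get_obs(): the state, without advancing time (a new reading comes with each control period).
- ctrl.snapshot(name): name is "side" or "top" or "wrist"; returns a dict with "img" (400x640x3 uint8, red, green, blue), "K" (3x3 intrinsics, pixels), "pose" (4x4, takes a point from camera to world coordinates). Camera axes: x right, y down, z forward; pixel columns grow to the right and rows downward; lengths in m; the calibration is good to about 2 mm. A picture is of the moment at which its call begins. There is no depth.
- ctrl.close_job(): hands the job in; it is judged then, once.
The state is a dict: "clock": time; "joint_pos": joint angles; "qvel": joint speeds; "tau": joint torques, N m; "tool_pos": TCP position; "orientation": TCP orientation; "force": force on the tool from outside, world axes, zero at the start; "moment": the same for the moment, N m; "opening": finger opening in m; "gripper_force": force on a finger pad.
Only numpy, scipy, OpenCV 4.12 (cv2) and the standard library are available. Lean on these libraries where they do the work, as an engineer would, in place of code of your own. Each camera call takes 0.05 s, during which the arm holds its last target. There are 200 camera calls.

TASK

The black centring board with the brass ring lies in the green release stand but is propped up at its arrow end by a locating pin hidden underneath. Slide the board along between the guides towards its raised arrow end until it drops onto the pin and lies flat, then press it down on the sprung bed as far as the bed goes, and finish while still holding it pressed down with the fingers, so that it can be locked from below. Leave the bowl, the jack and the other things on the counter where they are.

Things in the scene. Friction and masses are not known exactly. Their poses are not given: they have to be found in the camera images.
- stand: green fixed release stand, 300 mm long (x from -160 to +140), 113 mm wide; origin on the counter under the bed's middle, z up, x along the guides, the way the board must be slid. Two guides 85 mm apart, tops 62 mm above the counter, with an end stop at each end and a sprung bed between. The stand itself never moves.
- bed_mid (a point): point fixed in the stand, 45 mm above its origin: middle of the flat aluminium bed's top when the bed is up. A steel pin, 10 mm thick, round tip 10 mm above the raised bed, stands fixed on the stand's centre line, 18 to 40 mm from this point towards the stand's +x; where exactly differs each time and the board always covers it. The pin does not sink with the bed.
- bed (a joint): how far the sprung bed is pressed straight down, in m: 0 up, 0.006 down at its stop. The board's own weight does not sink it; with the seated board on it, about 5 to 7 N on the board starts it moving and 12 to 14 N takes it to the stop.
- board: loose black board, 180 (x) by 82 (y) by 20 mm, 0.4 to 0.6 kg, brass ring on its middle, white arrow on top pointing to its +x end; origin: middle of its underside, z up. Starts 20 to 52 mm short of its seat, x along the stand's x, -x end on the bed, +x half propped on the pin (tilt 3 to 5 degrees). Seated flat its origin is 45 mm above the counter, 39 mm when pressed fully down.
- hole (a point): mouth of the blind hole for the pin in the board's underside, 30 mm from the board's origin towards its +x; 13 mm (along x) by 16 mm wide, 17 mm deep. When it comes over the pin the board drops flat by its own weight and the pin then stops it from sliding on. Slide slowly, about 25 mm/s.
- ring (a point): middle of the brass ring, on the board's top face, 20 mm above the board's origin, moving with it. Ring 70 mm across outside, 54 mm inside, 25 mm high above the board's top, which is its floor: a good place to press. Pushing the ring from inside with closed fingers slides the board (1 to 4 N; bed, pin and guides are polished) and leaves it free to drop.
- bowl: black lignum bowl, 125 mm across, 117 mm high, loose bystander; origin at its underside
- jack: white porcelain jack, 63 mm ball, loose bystander; origin at its underside
- weight: dark cast iron weight, 76 mm across, 80 mm high, with a knob, loose bystander; origin at its underside
- spare_ring: spare brass ring, 80 mm across, 58 mm inside, 14 mm high, lying loose on the counter, bystander; origin at its underside
- polish: red jar, 72 mm across, 60 mm high, bystander; origin at its underside

How it is judged:
By the outcome, as a careful person would: the job done as asked, in the order asked, and still so for the second after the job is handed in, while the arm keeps its last pose, push and grip.
It also fails if it takes over 32 s, if anything falls off the work surface, if the arm or the gripper's body presses on something with over 40 N, if the wrist force passes 120 N, or if a joint passes its speed limit or range.

## Working session

There is one attempt and no reset: what is moved stays moved. The work goes in short steps, Python scripts to look and compute and a tool call to move; the robot and the scene stay as the last step left them, time stands still between calls to the robot, and variables do not carry over. Pictures are saved under pics/ and viewed, at most 10 in all, crops included, and the job is handed in when it is done.

Besides the shell and the picture viewer there is one more tool, called after "Call:" as name([rows], argument=value, ...), one row to a line, values as JSON. send_rows: Moves the arm, as the interface text tells. Its arguments: {"type":"object","properties":{"plan":{"type":"array","items":{"type":"array","items":{"type":"array","items":{"type":"number"}}}},"fingers":{"type":"number"}},"required":["plan"]}

```bash
mkdir -p pics
python3 - <<'E'
from plant import ctrl
import cv2,numpy as np,pickle
o=ctrl.get_obs();print({k:np.round(v,3).tolist() for k,v in o.items()})
d={}
for n in("top","side"):
    s=ctrl.snapshot(n);d[n]=s;cv2.imwrite(f"pics/{n}0.png",s["img"][:,:,::-1]);print(n,s["K"].round(1).tolist(),s["pose"].round(4).tolist())
pickle.dump(d,open("s0.pkl","wb"))
E
```

```text
{'clock': 0.0, 'joint_pos': [-52.075, 20.59, 0.634, -0.021, -70.136, -16.508], 'qvel': [-0.044, 0.031, -0.076, 0.065, -0.015, 0.068], 'tau': [-0.001, -58.271, 29.306, 6.997, 0.007, -0.0], 'tool_pos': [0.246, -0.628, 0.226], 'orientation': [179.906, -0.008, -158.591], 'force': [-0.534, 0.19, 1.018], 'moment': [-0.013, 0.006, 0.044], 'gripper_force': 0.0, 'opening': 0.088}
top [[434.7, 0.0, 315.1], [0.0, 434.7, 200.8], [0.0, 0.0, 1.0]] [[-0.029, -0.9964, 0.0801, 0.3967], [-0.9996, 0.0292, 0.0008, -0.053], [-0.0031, -0.0801, -0.9968, 1.2825], [0.0, 0.0, 0.0, 1.0]]
side [[380.8, 0.0, 319.3], [0.0, 380.8, 205.8], [0.0, 0.0, 1.0]] [[-0.9829, -0.1218, 0.1379, 0.3156], [-0.1832, 0.5757, -0.7969, 0.9086], [0.0177, -0.8085, -0.5882, 0.7682], [0.0, 0.0, 0.0, 1.0]]
```

View pics/top0.png

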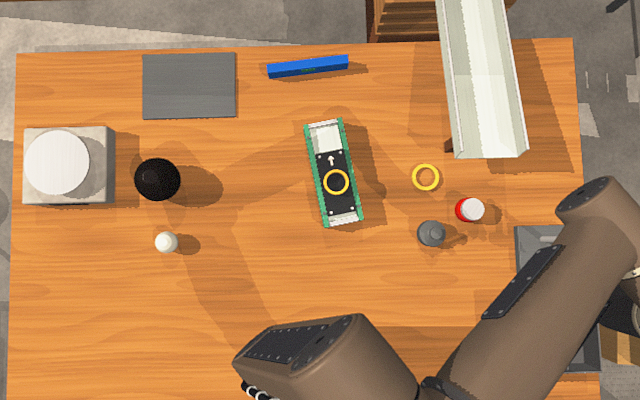

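View pics/side0.png

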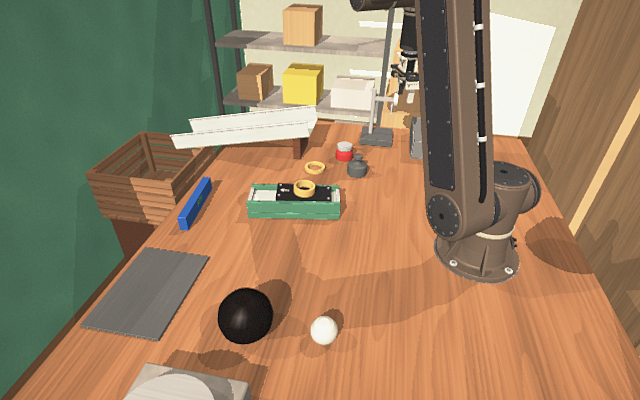

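The top view shows the green stand centred near (333,172), its arrow pointing up the image (roughly world +x), and the ring at (336,182). The bystanders are all well clear of the stand. The side view shows the board with its raised arrow end to the left.

```bash
cat > h.py <<'E'
import cv2,numpy as np
def ray(s,uv,z):
    uv=np.atleast_2d(uv).astype(float);P=s["pose"]
    d=np.c_[uv,np.ones(len(uv))]@np.linalg.inv(s["K"]).T@P[:3,:3].T
    return (P[:3,3]+d*((z-P[2,3])/d[:,2])[:,None])
def mask(s,lo,hi,box):
    m=cv2.inRange(cv2.cvtColor(s["img"],cv2.COLOR_RGB2HSV),lo,hi);o=np.zeros_like(m);x0,y0,x1,y1=box
    o[y0:y1,x0:x1]=m[y0:y1,x0:x1];return o
def pts(m): return np.argwhere(m>0)[:,::-1]
def ring(s,box,z):
    p=pts(mask(s,(20,110,90),(35,255,255),box)); w=ray(s,p,z)[:,:2].astype(np.float32)
    return w,cv2.minAreaRect(w)
E
python3 - <<'E'
import pickle
from h import *
d=pickle.load(open("s0.pkl","rb"));s=d["top"]
g=pts(mask(s,(60,80,40),(95,255,255),(290,105,375,240)))
w=ray(s,g,.062)[:,:2].astype(np.float32);print("stand top",len(w),cv2.minAreaRect(w))
r=ring(s,(315,160,360,205),.09);print("ring",len(r[0]),r[1],r[0].mean(0))
g=pts(mask(d["side"],(60,80,40),(95,255,255),(235,170,350,230)));print(g.min(0),g.max(0))
r=ring(d["side"],(290,175,320,200),.085);print("ring side",len(r[0]),r[1])
big=cv2.resize(np.hstack([s["img"][105:240,280:390],d["side"]["img"][160:230,235:355].repeat(2,0)[:135]]),None,fx=3,fy=3)
cv2.imwrite("pics/c0.png",big[:,:,::-1])
E
```

```text
stand top 1024 ((0.5758399367332458, -0.10392481088638306), (0.296927809715271, 0.11316138505935669), 10.185596466064453)
ring 175 ((0.5460183620452881, -0.120690256357193), (0.06709916144609451, 0.0869544968008995), 10.36963176727295) [ 0.5432652  -0.11302739]
[247 184] [339 218]
ring side 185 ((0.5484840869903564, -0.10804083943367004), (0.0932154729962349, 0.06682466715574265), 75.3837890625)
```

View pics/c0.png

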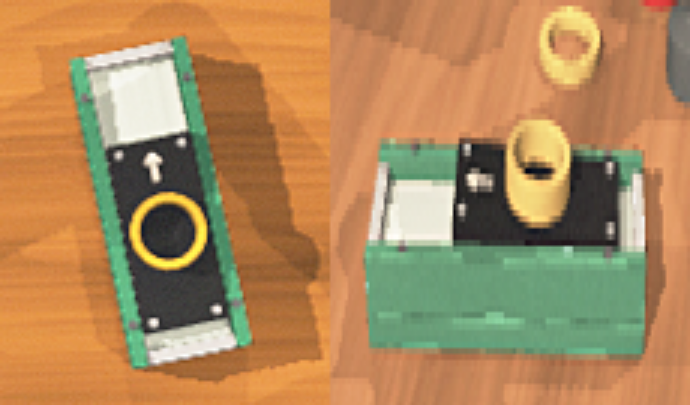

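Stand rectangle measures 297 × 113 mm, which matches the real size, with yaw 10.2°. The ring mask picks up some wood, so I'll keep only the largest blob, then compute the approach.

```bash
cat >> h.py <<'E'
from scipy.spatial.transform import Rotation as Ro
YAW=10.2;c,sn=np.cos(np.radians(YAW)),np.sin(np.radians(YAW));RS=np.array([[c,-sn],[sn,c]])
O=np.array([.5758,-.1039])+RS@[.010,0]
def blob(m):
    n,l,st,ce=cv2.connectedComponentsWithStats(m);i=1+np.argmax(st[1:,4]);return (l==i).astype(np.uint8)
def tostand(p): return (np.asarray(p)[:2]-O)@RS
def rel(o,pos,yaw=YAW-180):
    R=Ro.from_euler("xyz",o["orientation"],degrees=True);T=Ro.from_euler("xyz",[180,0,yaw],degrees=True)
    return (R.inv().apply(np.asarray(pos)-o["tool_pos"])*100).round(2),(R.inv()*T).as_rotvec(degrees=True).round(2)
E
python3 - <<'E'
import pickle
from h import *
from plant import ctrl
d=pickle.load(open("s0.pkl","rb"));print("O",O)
for n,b in(("top",(315,160,360,205)),("side",(290,175,320,200))):
    s=d[n];m=blob(mask(s,(22,130,90),(35,255,255),b));p=pts(m)
    for z in(.095,.08): 
        k=cv2.findContours(m,0,1)[0][0][:,0];w=ray(s,k,z)[:,:2].astype(np.float32);C,r=cv2.minEnclosingCircle(w);print(n,z,len(p),C,r,tostand(C)*1000)
o=ctrl.get_obs()
t=np.r_[O+RS@[-.043,0],.16];print(t,rel(o,t))
E
```

```text
O [ 0.58564196 -0.10212915]
top 0.095 144 (0.5433302521705627, -0.11070884019136429) 0.033990904688835144 [-43.1623249   -0.95133375]
top 0.08 144 (0.545183002948761, -0.11143834888935089) 0.0344189889729023 [-41.46804058  -1.9974069 ]
side 0.095 1 (0.5251843333244324, -0.11588219553232193) 9.999999747378752e-05 [-61.93758082  -2.82956203]
side 0.08 1 (0.5298554301261902, -0.13871148228645325) 9.999999747378752e-05 [-61.38302618 -26.12522575]
[ 0.54332154 -0.1097438   0.16      ] (array([-46.57,  37.39,   6.62]), array([ 0.09, -0.02, 11.21]))
```

The rows are not in the units I measure in: shifts go in shares of 75 cm and turns go in shares of 90 degrees. I convert before sending: -25.3 cm is -0.3373, -22.1 cm is -0.2947, 11.2 degrees is 0.1244.

Call:
send_rows([
  [[-0.04,0.032,0,0,0,0.0111],[-0.0813,0.0653,0,0,0,0.0333],[-0.124,0.1,0,0,0,0.0556],[-0.1667,0.1333,0,0,0,0.0778],[-0.2093,0.168,0,0,0,0.1],[-0.252,0.2027,0,0,0,0.1244],[-0.2947,0.236,0,0,0,0.1244],[-0.3373,0.2707,0,0,0,0.1244]],
], fingers=0)

```text
clock: 0.77
tool_pos: [0.4083, -0.3451, 0.2264]
orientation: [180.0, -0.0, -169.8]
force: [1.0, -0.4, -1.0]
opening: 0.04
gripper_force: 0.0
```

Run:
```python
from h import *
from plant import ctrl
o=ctrl.get_obs();print(o["tool_pos"],o["orientation"],o["clock"]);print(rel(o,np.r_[O+RS@[-.041,-.001],.16]))
```

```text
[ 0.40827606 -0.3451208   0.22641179] [ 1.79988128e+02 -7.00133302e-03 -1.69806101e+02] 0.7667
(array([-17.66,  20.67,   6.64]), array([ 0.01, -0.01, -0.01]))
```

In the tool's units: 20.7 cm is 0.276, 20.2 cm is 0.2693.

Call:
send_rows([
  [[-0.0333,0.04,0,0,0,0],[-0.0667,0.0787,0,0,0,0],[-0.1013,0.1187,0.0067,0,0,0],[-0.1347,0.1573,0.02,0,0,0],[-0.168,0.1973,0.04,0,0,0],[-0.2027,0.236,0.06,0,0,0],[-0.2293,0.2693,0.08,0,0,0],[-0.236,0.276,0.088,0,0,0]],
])

```text
clock: 1.43
tool_pos: [0.5462, -0.1082, 0.1582]
orientation: [180.0, -0.1, -169.6]
force: [-0.8, -0.5, -0.1]
opening: 0.0006
gripper_force: 0.0
```

Call:
send_rows([
  [[0,0,0,0,0,0],[0,0,0,0,0,0]],
])

```text
clock: 1.6
tool_pos: [0.545, -0.1117, 0.16]
orientation: [180.0, -0.1, -169.7]
force: [-1.5, -1.1, -0.3]
opening: 0.0008
gripper_force: 0.0
```

Run:
```python
from h import *
from plant import ctrl
o=ctrl.get_obs();print(o["tool_pos"],o["orientation"],o["clock"],o["force"]);print(rel(o,np.r_[O+RS@[-.041,-.001],.085]))
a=[]
for n in("wrist","side"):
    s=ctrl.snapshot(n);a.append(s["img"] if n=="wrist" else cv2.resize(s["img"][110:235,220:420],(640,400)))
cv2.imwrite("pics/a1.png",cv2.resize(np.vstack(a),None,fx=.74,fy=.74)[:,:,::-1])
```

```text
[ 0.54497373 -0.11166818  0.15997319] [ 1.79998827e+02 -1.00156432e-01 -1.69711958e+02] 1.6 [-1.51288742 -1.10272322 -0.28285851]
(array([-0.08,  0.12,  7.5 ]), array([ 0.  , -0.1 ,  0.09]))
```

View pics/a1.png

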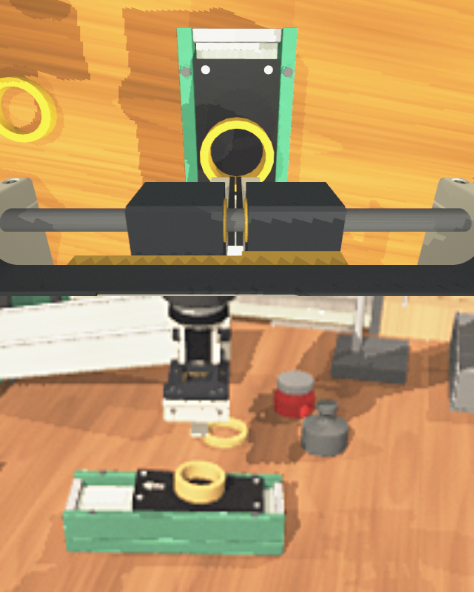

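Wrist view: the shut fingers at column ~236 line up with the ring centre at ~237. The side view shows the fingers above and clear of everything. I'll descend into the ring.

In the tool's units: 6.8 cm is 0.0907, -0.05 cm is -0.0007.

Call:
send_rows([
  [[-0.0007,0.0007,0.02,0,0,0],[-0.0007,0.0007,0.04,0,0,0],[-0.0007,0.0007,0.06,0,0,0],[-0.0007,0.0007,0.0733,0,0,0],[-0.0007,0.0007,0.0813,0,0,0],[-0.0007,0.0007,0.0867,0,0,0],[-0.0007,0.0007,0.0907,0,0,0],[-0.0007,0.0007,0.0907,0,0,0]],
])

```text
clock: 2.37
tool_pos: [0.5458, -0.1115, 0.0926]
orientation: [-180.0, 0.0, -169.8]
force: [-0.1, 0.5, 0.5]
opening: 0.0003
gripper_force: 0.0
```

In the tool's units: 1.2 cm is 0.016, 1.1 cm is 0.0147.

Call:
send_rows([
  [[0,0,0.004,0,0,0],[0,0,0.008,0,0,0],[0,0,0.012,0,0,0],[0,0,0.0147,0,0,0],[0,0,0.016,0,0,0],[0,0,0.016,0,0,0]],
])

```text
clock: 2.87
tool_pos: [0.5456, -0.1113, 0.0803]
orientation: [180.0, -0.0, -169.8]
force: [-0.1, 0.5, -0.1]
opening: 0.0002
gripper_force: 0.0
```

Run:
```python
from h import *
from plant import ctrl
o=ctrl.get_obs();print(o["tool_pos"],tostand(o["tool_pos"])*1000,o["orientation"],o["clock"],o["force"])
a=[]
for n in("wrist","side"):
    s=ctrl.snapshot(n);a.append(s["img"] if n=="wrist" else cv2.resize(s["img"][160:235,235:355],(640,400)))
cv2.imwrite("pics/a2.png",cv2.resize(np.vstack(a),None,fx=.74,fy=.74)[:,:,::-1])
```

```text
[ 0.54558242 -0.11131289  0.08026668] [-41.05272314  -1.94465735] [ 1.79999180e+02 -2.81014582e-02 -1.69781086e+02] 2.8667 [-0.14976857  0.49607684 -0.1348912 ]
```

View pics/a2.png

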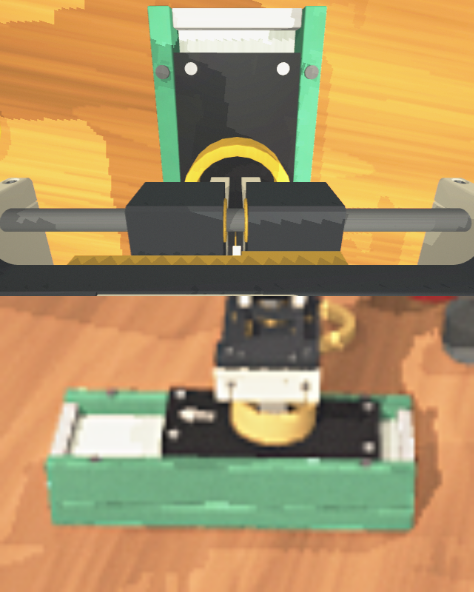

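The fingers are inside the ring with no contact force. I'll slide the board with the tool along -x at about 24 mm/s.

In the tool's units: -1.2 cm is -0.016, -1 cm is -0.0133.

Call:
send_rows([
  [[-0.0027,0,0,0,0,0],[-0.0053,0,0,0,0,0],[-0.008,0,0,0,0,0],[-0.0107,0,0,0,0,0],[-0.0133,0,0,0,0,0],[-0.016,0,0,0,0,0]],
])

```text
clock: 3.47
tool_pos: [0.5567, -0.1093, 0.0803]
orientation: [180.0, -0.1, -169.8]
force: [-3.7, -1.3, 2.3]
opening: 0.0002
gripper_force: 1.6
```

In the tool's units: -0.8 cm is -0.0107, -0.6 cm is -0.008.

Call:
send_rows([
  [[-0.0027,0,0,0,0,0],[-0.0053,0,0,0,0,0],[-0.008,0,0,0,0,0],[-0.0107,0,0,0,0,0]],
])

```text
clock: 3.8
tool_pos: [0.5652, -0.1078, 0.0805]
orientation: [180.0, -0.0, -169.8]
force: [-4.6, -0.5, 2.2]
opening: 0.0004
gripper_force: 2.1
```

In the tool's units: -0.4 cm is -0.0053, -0.2 cm is -0.0027.

Call:
send_rows([
  [[-0.0027,0,0,0,0,0],[-0.0053,0,0,0,0,0]],
])

```text
clock: 3.97
tool_pos: [0.5694, -0.1071, 0.0806]
orientation: [-180.0, -0.0, -169.8]
force: [-3.7, -0.2, 3.3]
opening: 0.0006
gripper_force: 2.2
```

```bash
cat > look.py <<'E'
from h import *
from plant import ctrl
import sys
o=ctrl.get_obs();print(tostand(o["tool_pos"])*1000,o["tool_pos"][2],o["clock"],RS.T@o["force"][:2],o["force"][2])
s=ctrl.snapshot("side")
# board: dark pixels along stand; arrow-end edge via white/dark change on the bed line; corner screws
cv2.imwrite(f"pics/{sys.argv[1]}.png",cv2.resize(s["img"][160:235,235:355],(800,500),interpolation=cv2.INTER_CUBIC)[:,:,::-1])
E
python3 look.py b1
```

```text
[-16.8933344   -2.00197071] 0.08060041766104056 3.9667 [-3.67860275  0.50016366] 3.2557365885385243
```

View pics/b1.png

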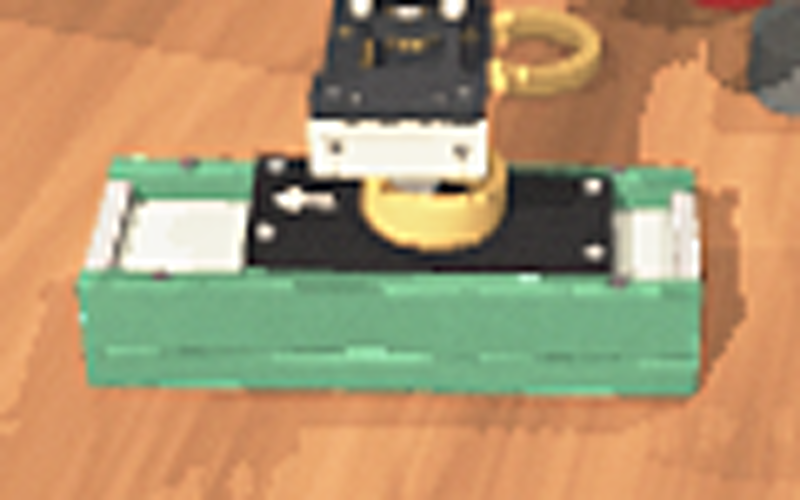

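The picture shows the board sliding with the fingers: its arrow-end edge is now at column ~250 and the tail is clear of the rear stop, at about 4 N. I'll continue in small steps and watch the force.

In the tool's units: -0.4 cm is -0.0053, -0.2 cm is -0.0027.

Call:
send_rows([
  [[-0.0027,0,0,0,0,0],[-0.0053,0,0,0,0,0]],
])

```text
clock: 4.18
tool_pos: [0.5733, -0.1064, 0.0806]
orientation: [180.0, -0.0, -169.8]
force: [-6.2, -0.6, 3.6]
opening: 0.0006
gripper_force: 2.4
```

In the tool's units: -0.4 cm is -0.0053, -0.2 cm is -0.0027.

Call:
send_rows([
  [[-0.0027,0,0,0,0,0],[-0.0053,0,0,0,0,0]],
])

```text
clock: 4.35
tool_pos: [0.5771, -0.1058, 0.0806]
orientation: [-180.0, -0.0, -169.8]
force: [-5.2, -1.5, 4.7]
opening: 0.0007
gripper_force: 2.6
```

In the tool's units: -0.4 cm is -0.0053, -0.2 cm is -0.0027.

Call:
send_rows([
  [[-0.0027,0,0,0,0,0],[-0.0053,0,0,0,0,0]],
])

```text
clock: 4.52
tool_pos: [0.581, -0.1051, 0.0806]
orientation: [-180.0, -0.0, -169.8]
force: [-4.9, -1.1, 4.3]
opening: -0.0002
gripper_force: 3.0
```

In the tool's units: -0.4 cm is -0.0053, -0.2 cm is -0.0027.

Call:
send_rows([
  [[-0.0027,0,0,0,0,0],[-0.0053,0,0,0,0,0]],
])

```text
clock: 4.68
tool_pos: [0.5858, -0.1041, 0.0806]
orientation: [180.0, 0.1, -169.8]
force: [-1.3, -0.4, -0.2]
opening: 0.0002
gripper_force: 1.0
```

In the tool's units: -0.4 cm is -0.0053, -0.2 cm is -0.0027.

Call:
send_rows([
  [[-0.0027,0,0,0,0,0],[-0.0053,0,0,0,0,0]],
])

```text
clock: 4.85
tool_pos: [0.5901, -0.1033, 0.0807]
orientation: [-180.0, 0.1, -169.8]
force: [-2.2, -0.5, -0.3]
opening: 0.0003
gripper_force: 0.7
```

In the tool's units: -0.4 cm is -0.0053, -0.2 cm is -0.0027.

Call:
send_rows([
  [[-0.0027,0,0,0,0,0],[-0.0053,0,0,0,0,0]],
])

```text
clock: 5.02
tool_pos: [0.5934, -0.1027, 0.0805]
orientation: [180.0, 0.0, -169.8]
force: [-2.4, -0.4, 0.4]
opening: 0.0003
gripper_force: 1.3
```

```bash
python3 look.py b2
```

```text
[ 7.51725054 -1.8991058 ] 0.08051686689484341 5.0167 [-2.44348379  0.07869078] 0.4102942544387469
```

View pics/b2.png

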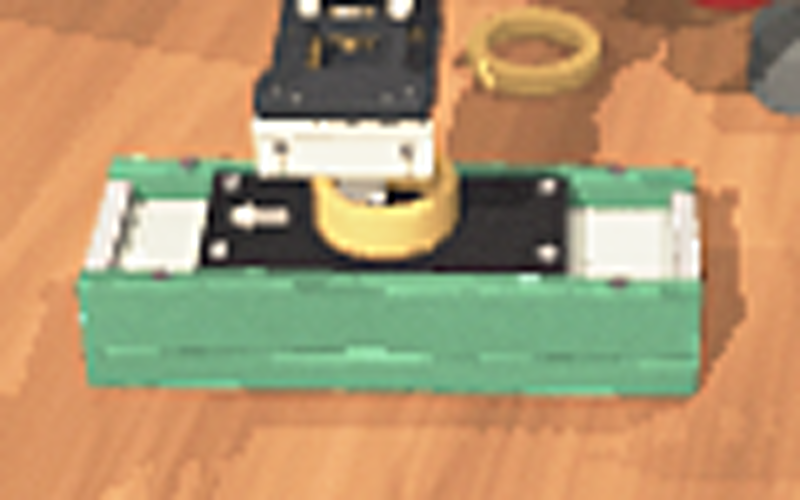

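The arrow end has dropped: its top screws sit at rows ~182/250, level with the tail screws at 187/252, and the force fell at 4.68 s. A small extra push will confirm the pin is stopping it.

Call:
send_rows([
  [[-0.0013,0,0,0,0,0],[-0.0027,0,0,0,0,0]],
])

```text
clock: 5.23
tool_pos: [0.5945, -0.1025, 0.0804]
orientation: [180.0, -0.1, -169.8]
force: [-2.9, -0.2, 1.4]
opening: 0.0008
gripper_force: 1.3
```

In the tool's units: -0.2 cm is -0.0027, -0.1 cm is -0.0013.

Call:
send_rows([
  [[-0.0013,0,0,0,0,0],[-0.0027,0,0,0,0,0]],
])

```text
clock: 5.4
tool_pos: [0.5962, -0.1022, 0.0804]
orientation: [180.0, -0.1, -169.8]
force: [-6.0, -0.4, 1.8]
opening: 0.0008
gripper_force: 2.7
```

In the tool's units: -0.1 cm is -0.0013.

Call:
send_rows([
  [[-0.0013,0,0,0,0,0],[-0.0013,0,0,0,0,0],[-0.0013,0,0,0,0,0]],
])

```text
clock: 5.65
tool_pos: [0.5963, -0.1022, 0.0803]
orientation: [180.0, -0.2, -169.8]
force: [-7.0, 0.2, 3.5]
opening: -0.0001
gripper_force: 3.2
```

```bash
cat > meas.py <<'E'
from h import *
from plant import ctrl
o=ctrl.get_obs();print(tostand(o["tool_pos"])*1000,o["tool_pos"][2],o["clock"],RS.T@o["force"][:2],o["force"][2])
s=ctrl.snapshot("side")
# white screws on the board top (interior of dark area)
g=cv2.resize(s["img"][180:203,262:325],None,fx=8,fy=8,interpolation=cv2.INTER_CUBIC).min(2)
m=(g>130).astype(np.uint8);n,l,st,ce=cv2.connectedComponentsWithStats(m)
for i in range(1,n):
    if 20<st[i,4]<700:
        uv=ce[i]/8+[262-.44,180-.44];print(uv.round(1),st[i,4],*[np.r_[tostand(ray(s,uv,z)[0])*1000].round(1) for z in(.065,.071)])
E
python3 meas.py
```

```text
[10.51219435 -2.01403308] 0.08031563585662259 5.65 [-6.80675932  1.44605221] 3.523998453960383
[268.3 186.8] 199 [ 78.4 -27.5] [ 77.  -18.4]
[320.6 186.3] 130 [-97.  -36.5] [-96.9 -27.3]
[316.1 187.3] 223 [-81.8 -29.8] [-81.8 -20.6]
[266.6 196.9] 256 [77.3 32.2] [75.9 40.8]
[315.9 197.5] 255 [-81.8  30.2] [-81.9  38.9]
[313.7 201.6] 421 [-75.4  53.6] [-75.5  62.1]
[292.6 201.9] 448 [-8.2 57.4] [-8.9 65.8]
[301.8 201.9] 650 [-37.6  56.5] [-38.  65.]
[276.5 202.2] 149 [42.4 60.4] [41.3 68.8]
[269.  202.3] 21 [66.1 61.9] [64.8 70.3]
```

The board is stopped at the pin: the tool stalled at 6.8 N. The screws form a 160 × 60 rectangle on the z = 0.065 plane, so it lies flat. Its origin is at x ≈ -2 mm, which puts the pin at about +28 mm, inside the given range. Next I'll back off to the ring's middle and go down.

In the tool's units: 1.3 cm is 0.0173, 1.1 cm is 0.0147.

Call:
send_rows([
  [[0.004,0,0,0,0,0],[0.008,0,0,0,0,0],[0.012,0,0,0,0,0],[0.012,0,0.0053,0,0,0],[0.012,0,0.0107,0,0,0],[0.012,0,0.0147,0,0,0],[0.012,0,0.0173,0,0,0],[0.012,0,0.0173,0,0,0]],
])

```text
clock: 6.37
tool_pos: [0.5888, -0.1035, 0.0668]
orientation: [180.0, -0.1, -169.8]
force: [0.5, 0.8, -0.3]
opening: 0.0006
gripper_force: 0.0
```

```bash
python3 meas.py | head -6
```

```text
[ 2.82641466 -1.8882142 ] 0.06675762805905136 6.3667 [0.5976336  0.65501181] -0.346008905727033
[266.  183.7] 105 [ 88.4 -46.1] [ 86.9 -36.8]
[270.9 183.8] 98 [ 71.8 -46. ] [ 70.5 -36.7]
[324.1 185.2] 21 [-109.   -43.5] [-108.8  -34.2]
[268.3 186.8] 200 [ 78.4 -27.5] [ 77.  -18.4]
[321.  186.3] 167 [-98.4 -36.4] [-98.3 -27.2]
```

Fingers are free in the ring and the board hasn't moved. Pressing now.

In the tool's units: 0.4 cm is 0.0053, 0.3 cm is 0.004.

Call:
send_rows([
  [[0,0,0.0013,0,0,0],[0,0,0.0027,0,0,0],[0,0,0.004,0,0,0],[0,0,0.0053,0,0,0]],
])

```text
clock: 6.75
tool_pos: [0.5892, -0.1035, 0.0642]
orientation: [-180.0, 0.0, -169.8]
force: [-2.5, 0.6, 8.0]
opening: 0.0003
gripper_force: 3.9
```

In the tool's units: 0.2 cm is 0.0027, 0.1 cm is 0.0013.

Call:
send_rows([
  [[0,0,0.0013,0,0,0],[0,0,0.0027,0,0,0],[0,0,0.0027,0,0,0]],
])

```text
clock: 7.0
tool_pos: [0.5893, -0.1035, 0.0625]
orientation: [-180.0, 0.0, -169.8]
force: [-2.9, 1.3, 7.7]
opening: 0.0005
gripper_force: 3.7
```

In the tool's units: 0.2 cm is 0.0027, 0.1 cm is 0.0013.

Call:
send_rows([
  [[0,0,0.0013,0,0,0],[0,0,0.0027,0,0,0],[0,0,0.0027,0,0,0]],
])

```text
clock: 7.25
tool_pos: [0.5893, -0.1035, 0.0608]
orientation: [-180.0, 0.0, -169.8]
force: [-2.8, 1.4, 10.1]
opening: 0.0005
gripper_force: 4.8
```

In the tool's units: 0.2 cm is 0.0027, 0.1 cm is 0.0013.

Call:
send_rows([
  [[0,0,0.0013,0,0,0],[0,0,0.0027,0,0,0],[0,0,0.0027,0,0,0]],
])

```text
clock: 7.5
tool_pos: [0.5893, -0.1035, 0.0593]
orientation: [-180.0, 0.1, -169.7]
force: [-4.9, 1.6, 13.4]
opening: 0.0005
gripper_force: 6.9
```

In the tool's units: 0.2 cm is 0.0027, 0.1 cm is 0.0013.

Call:
send_rows([
  [[0,0,0.0013,0,0,0],[0,0,0.0027,0,0,0],[0,0,0.0027,0,0,0]],
])

```text
clock: 7.75
tool_pos: [0.5894, -0.1035, 0.0591]
orientation: [-179.9, 0.1, -169.7]
force: [-10.4, 3.8, 29.5]
opening: 0.0003
gripper_force: 14.8
```

Bed at its stop: z = 0.059 as expected, and the force is rising steeply. I'll ease off slightly, hold, and check.

In the tool's units: -0.04 cm is -0.0005.

Call:
send_rows([
  [[0,0,-0.0005,0,0,0],[0,0,-0.0005,0,0,0],[0,0,-0.0005,0,0,0],[0,0,-0.0005,0,0,0],[0,0,-0.0005,0,0,0],[0,0,-0.0005,0,0,0],[0,0,-0.0005,0,0,0],[0,0,-0.0005,0,0,0]],
])

```text
clock: 8.42
tool_pos: [0.5894, -0.1035, 0.0592]
orientation: [-180.0, 0.1, -169.7]
force: [-9.7, 4.2, 27.0]
opening: 0.0008
gripper_force: 13.1
```

```bash
python3 look.py d1; python3 meas.py
```

```text
[ 3.40566031 -2.02956141] 0.05917064576932832 8.4167 [-8.78770299  5.81934778] 26.988259808888948
[ 3.3894521  -2.05106626] 0.05916770106051708 8.4667 [-8.10712968  5.53788778] 25.419849159667194
[280.9 179.9] 36 [ 40.3 -72.2] [ 39.2 -62.7]
[270.6 184.3] 21 [ 72.5 -43.1] [ 71.1 -33.8]
[318.8 185.9] 95 [-90.7 -38.3] [-90.7 -29.1]
[321.6 186.2] 53 [-100.3  -37.2] [-100.2  -28. ]
[268.4 188.3] 232 [ 77.2 -18.1] [75.8 -9. ]
[316.2 188.9] 77 [-82.3 -20.2] [-82.3 -11.1]
[266.5 198.4] 251 [76.6 40.5] [75.2 49.1]
[315.9 199. ] 209 [-82.  39.] [-82.   47.5]
[313.8 201.5] 391 [-75.5  53.2] [-75.6  61.7]
[300.5 201.9] 437 [-33.4  56.6] [-33.9  65. ]
[310.1 202. ] 82 [-63.8  56.4] [-64.   64.8]
[276.2 202.2] 187 [43.5 60.4] [42.4 68.7]
[292.1 202.3] 166 [-6.7 59.3] [-7.4 67.7]
[266.5 202.3] 46 [74.  61.9] [72.6 70.3]
[270.  202.3] 54 [63.  61.5] [61.7 69.9]
```

View pics/d1.png

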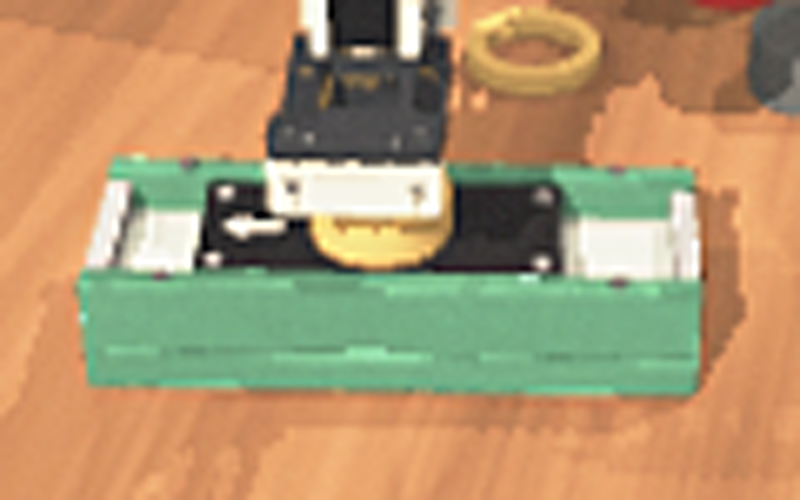

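All four screws moved down evenly, equal to about 6 mm, so the board is flat on the stop. The hold is steady at about 26 N, so I'm handing in.

```bash
python3 -c "
from plant import ctrl
print(ctrl.close_job())"
```

```text
the job is handed in; nothing more can be done
None
```

The board slid onto the pin, dropped flat and was pressed down about 6 mm to the bed's stop; I handed the job in at about 8.5 s with the fingers still holding it there at about 26 N, and the hand-in returned no verdict.

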